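Load the lid magazine with red lids and close its guide

TASK

Load the lid magazine with the three red lids, one of which still sticks out of its carton: they must lie flat in one square pile on the seat, pushed back to the back stop and up against the fixed fence, with the sliding side guide brought up to the pile so that it holds the lids snugly. Leave the white lid, the label roll and the tin where they are.

Things in the scene. Friction and masses are not known exactly. Their poses are not given: they have to be found in the camera images.
- lid_a: red plastic snap lid, a flat slab 110 x 60 x 12 mm, 35 to 70 g; origin at the centre of its underside, x along its 110 mm length, y along its 60 mm width, z up. At the start it lies in the carton with about 38 mm of its length sticking out of the mouth towards the robot, so only that end can be gripped (across its 60 mm width)
- lid_b: red plastic snap lid like lid_a, lying free on the table
- lid_c: red plastic snap lid like lid_a, lying free on the table
- lid_white: white plastic lid of the same size and axes, lying free on the table; does not belong in the magazine
- carton: open cardboard carton on its side, fixed, 118 mm deep, 71 wide, 43 high (folded flaps to 48), walls and floor 2.5 mm, inside 66 mm wide; origin at the table under the middle of its open mouth, x pointing into it (away from the robot): the lid is drawn out along -x
- magazine: lid magazine, fixed to the table: grey base plate 8 mm thick (x -62 to +78, y -50 to +145 mm) with upright steel blades 3 mm thick, tops 56 mm above the table; its front (-x) is open. Origin at the table under the centre of the pile's seat; a lid in place has its length along x and its centre over the origin
- seat (a point): the centre of the seat on top of the base plate, 8 mm above the table, axes as the magazine's: a lid in place has its origin over this point at height 0, 12 or 24 mm
- guide (a joint): sliding side guide, m: 0 = wide open, grows towards the fence (magazine -y). Two blades like the fence's, same x and middle gap, face at y = 58 mm minus this value: touches a pile against the fence at 0.028. A low crossbar (top 17 mm above the table) lies 22 to 38 mm behind the face. Friction 2 N; stays where left
- knob (a point): centre of the top of the guide's upright black knob (18 mm diameter, from 20 to 45 mm above the table), 55 mm behind the guide's face; moves with the guide
- label_roll: bystander: roll of white labels with red print, 66 mm wide, 36 mm high; origin at the centre of its underside
- spare_tin: bystander: food tin, 75 mm wide, 58 mm high; origin at the centre of its underside
- stop (a point): middle of the face of the magazine's back stop, at x = +55 mm, 24 mm above the plate: one blade 36 mm wide (y -18 to +18 mm). The far 60 mm end of each lid belongs against it
- fence (a point): middle of the fixed fence, at y = -30 mm, 24 mm above the plate: two blades facing +y, at x -50 to -30 and +30 to +50 mm, with a 60 mm gap between them through which a finger fits. One 110 mm side of each lid belongs against it
There are look-alikes about, which are no part of the job. What is shaped like the lid_c but black is not meant.

How it is judged:
By the outcome, as a careful person would: the job done as asked, in the order asked, and still so for the second after the job is handed in, with the robot touching nothing.
It also fails if it takes over 72 s, if anything falls off the work surface, if the arm or the gripper's body presses on something with over 40 N, if the wrist force passes 120 N, or if a joint passes its speed limit or range.

ROBOT

A 6-joint arm with a two-finger parallel gripper is mounted at the origin on a cart in front of the work surface, level with it; the furniture and walls round the work are solid. World frame = base frame: x ahead of the robot, y to its left, z up, the work surface at z = 0. Lengths are in mm, angles in rad, forces in N, time in s.
With the tool pointing down it reaches from about 300 to 750 mm from the base axis. Payload 8.5 kg.
Tool frame: the origin (TCP) lies between the finger pads; the fingertips stand 11 mm ahead of it and the grasp point (between the pads) lies 8 mm behind it; z points along the fingers, y is the line along which they close (so a half turn about z gives the same grasp; the last joint's range is limited). The gripper opens to 88 mm and grips with 3 to 60 N. Pads are 18 mm wide; open, the fingers measure 123 mm over their backs; the gripper's body (75 mm by 187 mm) begins 45 mm behind the grasp point.
Start: joints at [-1.445, 0.381, 1.297, -0, 1.464, -0.215], TCP at [183.826, -518.352, 249.748] pointing down, gripper open.
Joint ranges: [-3.11, 3.11], [-0.89, 2.33], [0.22, 2.48], [-1.42, 4.56], [0.17, 2.85], [-2.88, 2.88]. Speed limits (rad/s): [2.39, 2.39, 3.14, 3.14, 3.14, 3.14].

INTERFACE

Orientations are given as a unit quaternion [w, x, y, z].
In Python, from workcell import state, get_image, camera_info, hand_in, trace gives the robot as it stands. The module is installed in compiled form; this text tells all that it offers.
- The arm moves only by the shell command python3 -m crank 'ROWS'. ROWS is a JSON object of lists of equal length, an entry for each row: "slide": the shift along the tool's x, y, z in units of 30 mm (1.0 is 30 mm), a list of three; "rotation": the turn, a rotation vector about the tool's x, y, z in units of 5 degrees (1.0 is 5 degrees), a list of three; "gripper": the opening, from -1 (shut) to 1 (fully open). In form: {"slide": [[x, y, z], ...], "rotation": [[wx, wy, wz], ...], "gripper": [gripper, ...]}. A call has 1 to 5 rows; each row shifts and turns the commanded pose from where the row before left it, along the tool's axes as they then stand; what a row does not reach is not made up. A row lasts 1/10 s, in which the tool goes at most 50 mm and 8.59 degrees, less where a joint would pass 70% of its speed; a pose out of reach is approached as far as the arm can. A call with a number of a shift or a turn outside -1 to 1 is refused whole. A call with a gripper value outside its range is refused whole. The fingers move at their own pace and stop on an object; the grip force is fixed at half the most. Time passes only in rows, so rows that do not move let the fingers close. It gives the time, the measured TCP pose, the force, the opening and the grip force at its end, in the units of the state.
- state(): the state, without advancing time (a new reading comes with each control period).
- get_image(name): name is "side" or "top" or "wrist"; returns the picture (420x560x3 uint8, red, green, blue); there is no depth.
- camera_info(name): a dict with "fovy" (degrees; the focal length in pixels is half the picture's height over the tangent of half this angle, whatever the lens; pixels are square), "cx", "cy" (the principal point, pixels), "position" and "rotation" of the camera in the world; the wrist camera has in their place "tool_from_camera" (4x4, takes a point from camera to tool coordinates, whose origin is the TCP and whose axes are the flange's). Camera axes: x right, y up, looking along -z (the intrinsics and any distortion apply to the point x, -y, -z); pixel columns grow to the right and rows downward; lengths in mm; the calibration is good to about 2 mm. A picture is of the moment at which its call begins: read the wrist's pose just before it. camera_info takes no time and is no camera call.
- hand_in(): hands the job in; it is judged then, once.
Trained networks look in the newest picture that a camera, given by its name, has taken for a name from the list of things; names that differ only in an ending like _2 or _b are one class to them, and where a whole thing is asked for, a point or a joint stands for the part that bears it (a point fixed in the world has none). Each returns a list of dicts, best first, with "conf" (0 to 1); they miss things now and then, are a little off and sometimes report something else, mostly with a low value. They report only what shows in the picture. A call takes as long as a camera call. They do not tell look-alikes from the thing itself.
- trace(name, camera): "pixels" (420x560 bool, what is visible of it) and "point" ([column, row] in pixels, amid what is visible of it).
The state is a dict: "time_s": time; "joints": joint angles; "joint_velocities": joint speeds; "tau": joint torques, N m; "position": TCP position; "ee_rot": TCP orientation; "force": force on the tool from outside, world axes, zero at the start; "torque": the same for the moment, N m; "grip_width": opening from 0.0 (shut) to 1.0 (fully open); "grip_force": force on a finger pad.
Only numpy, scipy, OpenCV 4.12 (cv2) and the standard library are available. Lean on these libraries where they do the work, as an engineer would, in place of code of your own. Each camera call takes 0.05 s, during which the arm holds its last target. There are 200 camera calls.

## Working session

There is one attempt and no reset: what is moved stays moved. The work goes in short steps, Python scripts to look and compute and a shell command to move; the robot and the scene stay as the last step left them, time stands still between calls to the robot, and variables do not carry over. Pictures are saved under pics/ and viewed, at most 13 in all, crops included, and the job is handed in when it is done.

```bash
mkdir -p pics; ls; python3 - <<'E'
from workcell import state,get_image,camera_info
import cv2,numpy as np
np.set_printoptions(precision=4,suppress=True)
for n in("top","side"):
    im=get_image(n); cv2.imwrite(f"pics/{n}0.png",im[:,:,::-1]); print(n,camera_info(n))
print(camera_info("wrist"));print(state())
E
```

```text
pics
top {'fovy': 52.03535222450236, 'cx': 280.51961249831993, 'cy': 205.13234237579348, 'position': array([ 433.9757,  -17.8324, 1098.9954]), 'rotation': array([ 0.7078,  0.0395, -0.0459, -0.7039])}
side {'fovy': 46.69620012033031, 'cx': 284.7299488326301, 'cy': 203.38104081492224, 'position': array([  0.4095, 842.1743, 929.5431]), 'rotation': array([-0.2511, -0.1291,  0.4021,  0.871 ])}
{'fovy': 62.842444056603675, 'cx': 280.04464727180306, 'cy': 213.1944937171437, 'tool_from_camera': array([[  -0.0006,    0.9657,    0.2596,   66.8561],
       [   1.    ,    0.0006,   -0.    ,    0.6979],
       [  -0.0002,    0.2596,   -0.9657, -134.1601],
       [   0.    ,    0.    ,    0.    ,    1.    ]])}
{'time_s': 0.1, 'joints': array([-1.4453,  0.3812,  1.2982, -0.    ,  1.4636, -0.2153]), 'joint_velocities': array([ 0.0006, -0.001 , -0.0024,  0.0003, -0.0009,  0.001 ]), 'tau': array([  0.0038, -43.8648, -22.4909,   0.0715,   0.0343,  -0.0001]), 'position': array([ 183.8062, -518.1255,  249.1773]), 'ee_rot': array([-0.0007,  0.9855,  0.1696,  0.    ]), 'force': array([ 0.5377, -0.4543,  0.6538]), 'torque': array([ 0.0039, -0.0446,  0.0206]), 'grip_force': 0.0, 'grip_width': 1.0015977667518867}
```

View pics/top0.png

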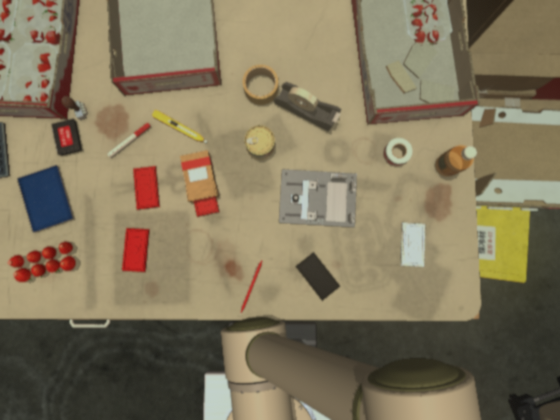

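View pics/side0.png

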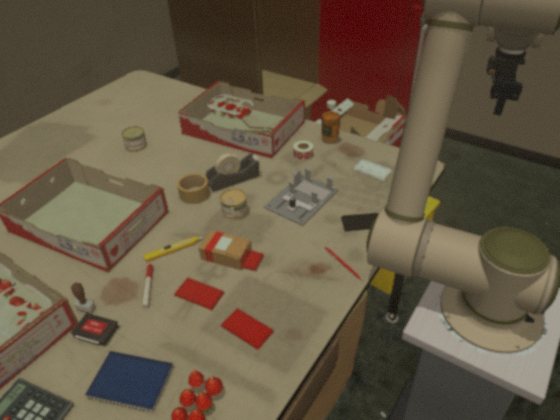

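```bash
cat >h.py <<'E'
import numpy as np,cv2
from scipy.spatial.transform import Rotation as R
from workcell import state,get_image,camera_info,trace
np.set_printoptions(precision=2,suppress=True)
def Q(q): return R.from_quat(q,scalar_first=True)
def campose(n,s=None):
    c=camera_info(n); f=210/np.tan(np.radians(c['fovy']/2))
    if n!='wrist': return c,f,np.array(c['position']),Q(c['rotation']).as_matrix()
    s=s or state(); T=np.array(c['tool_from_camera']); M=Q(s['ee_rot']).as_matrix()
    return c,f,s['position']+M@T[:3,3],M@T[:3,:3]
def back(n,uv,z,s=None):
    c,f,p,M=campose(n,s); uv=np.atleast_2d(uv).astype(float)
    d=np.c_[(uv[:,0]-c['cx'])/f,-(uv[:,1]-c['cy'])/f,-np.ones(len(uv))]@M.T
    return p+d*((z-p[2])/d[:,2])[:,None]
def proj(n,P,s=None):
    c,f,p,M=campose(n,s); q=(np.atleast_2d(P)-p)@M
    return np.c_[c['cx']+f*q[:,0]/-q[:,2],c['cy']-f*q[:,1]/-q[:,2]]
def rect(n,mask,z,s=None):
    m=mask.astype(np.uint8); cs,_=cv2.findContours(m,cv2.RETR_EXTERNAL,cv2.CHAIN_APPROX_NONE)
    k=max(cs,key=cv2.contourArea).reshape(-1,2)
    P=back(n,k,z,s)[:,:2].astype(np.float32)
    (c,(w,h),a)=cv2.minAreaRect(P)
    if w<h: w,h,a=h,w,a-90
    return np.array([*c,w,h,(a+90)%180-90])   # centre, long, short, angle of long axis deg
def tool():
    s=state(); m=Q(s['ee_rot']).as_matrix()
    return s['position'],np.degrees(np.arctan2(m[1,0],m[0,0])),s
E
python3 - <<'E'
from h import *
Z=dict(lid_b=12,lid_white=12,carton=43,magazine=8,guide=17,knob=45,label_roll=36,spare_tin=58)
for n in("top","side"):
    get_image(n)
    for k,z in Z.items():
        for r in trace(k,n):
            if r['conf']>.2: print(n,k,round(r['conf'],2),r['pixels'].sum(),r['point'],rect(n,r['pixels'],z))
E
```

```text
top lid_b 0.84 960 [146.7, 187.7] [607.84 315.77 107.37  60.23   6.94]
top lid_b 0.84 1035 [316.5, 277.6] [ 388.11 -120.52  109.34   60.06   39.09]
top lid_b 0.67 405 [202.3, 205.0] [561.29 162.41  59.9   44.41 -77.58]
top lid_b 0.66 1013 [135.3, 249.5] [451.09 336.34 108.55  59.65  -2.93]
top lid_white 0.95 1061 [413.2, 244.1] [ 468.51 -360.97  109.78   63.29   -2.04]
top carton 0.9 1489 [197.4, 177.7] [633.43 176.39 124.02  81.13  13.07]
top magazine 0.6 4048 [317.4, 199.2] [ 585.7  -122.86  195.68  139.62   86.97]
top guide 0.9 501 [301.5, 197.9] [580.04 -85.57 100.59  69.04  -3.64]
top knob 0.89 532 [308.2, 198.3] [576.23 -83.95  98.39  67.19  -3.96]
top knob 0.56 981 [412.5, 245.5] [ 466.19 -350.39  106.96   56.69   -2.02]
top knob 0.4 4038 [322.6, 196.8] [ 580.5  -118.62  187.98  134.78   86.97]
top label_roll 0.69 596 [399.3, 153.5] [ 699.45 -322.79   77.86   64.22  -45.18]
top spare_tin 0.61 4103 [319.0, 197.4] [ 578.79 -117.03  186.39  133.54   86.98]
side lid_b 0.91 555 [355.2, 222.7] [ 385.02 -108.44  110.02   71.49   41.49]
side lid_b 0.78 1137 [244.9, 329.2] [449.79 346.
[... 152 characters left out ...]
   53.88 -73.83]
side lid_white 0.6 474 [367.7, 171.8] [ 462.86 -348.45  113.04   74.88   -1.92]
side carton 0.65 1379 [222.1, 249.3] [623.11 198.32 133.46 107.78  13.68]
side magazine 0.66 2150 [301.6, 198.5] [ 592.95 -135.95  240.05  158.44   87.16]
side guide 0.65 415 [294.9, 198.8] [ 588.81 -111.51  131.61  100.54  -60.04]
side guide 0.28 1429 [225.0, 248.5] [643.17 180.96 136.47 116.64  13.85]
side knob 0.56 416 [291.9, 200.6] [569.66 -83.23 136.52  94.58 -60.04]
side knob 0.3 308 [249.4, 256.3] [543.95 196.17  58.03  48.76 -77.6 ]
side label_roll 0.76 349 [302.8, 149.0] [ 690.03 -298.15  111.06   63.19  -59.26]
side spare_tin 0.63 705 [233.3, 202.0] [701.61  56.45 133.44  71.47 -48.54]
```

```bash
cat >>h.py <<'E'
def go(x=None,y=None,z=None,yaw=None):
    p,a,s=tool(); t=[p[i] if v is None else v for i,v in enumerate((x,y,z))]
    # slides if the turn is done first
    if yaw is None: yaw=a
    d=np.array(t)-p; r=np.radians(yaw)
    print("tcp",p,"yaw %.2f"%a,"t %.1f"%s['time_s'],"F",s['force'],"w %.3f"%s['grip_width'],"| turn %.2f"%((a-yaw)/5),"slide",np.array([d[0]*np.cos(r)+d[1]*np.sin(r),d[0]*np.sin(r)-d[1]*np.cos(r),-d[2]])/30)
E
python3 -m crank '{"slide":[[0.9,-0.3,0],[0.9,-0.3,0],[0.9,-0.3,0],[0.9,-0.3,0],[0.9,-0.3,0]],"rotation":[[0,0,0.9],[0,0,0.9],[0,0,0.9],[0,0,0.9],[0,0,0.9]],"gripper":[1,1,1,1,1]}'
python3 -c "
from h import *
go(610,-140,250,-3)"
```

```text
time_s: 1.5
position: [308.5, -449.2, 249.9]
ee_rot: [0.0, 1.0, -0.028, 0.0]
force: [0.0, 0.3, -0.2]
grip_width: 0.997
grip_force: 0.0
tcp [ 308.48 -449.15  249.92] yaw -3.17 t 1.5 F [ 0.05  0.27 -0.23] w 0.997 | turn -0.03 slide [  9.5  -10.82  -0.  ]
```

```bash

python3 -m crank '{"slide":[[0.9,-1,0],[0.9,-1,0],[0.9,-1,0],[0.9,-1,0],[0.9,-1,0]],"rotation":[[0,0,0],[0,0,0],[0,0,0],[0,0,0],[0,0,0]],"gripper":[1,1,1,1,1]}' >/dev/null
python3 -m crank '{"slide":[[1,-1,0],[1,-1,0],[1,-1,0],[1,-1,0],[1,-0.9,0]],"rotation":[[0,0,0],[0,0,0],[0,0,0],[0,0,0],[0,0,0]],"gripper":[1,1,1,1,1]}' >/dev/null
python3 -m crank '{"slide":[[0,0,0]],"rotation":[[0,0,0]],"gripper":[1]}'
python3 - <<'E'
from h import *
go(yaw=-3)
s=state(); im=get_image('wrist'); cv2.imwrite('pics/w1.png',im[:,:,::-1])
for k,z in dict(magazine=8,guide=17,knob=45).items():
    for r in trace(k,'wrist'):
        if r['conf']>.2: print(k,round(r['conf'],2),r['pixels'].sum(),r['point'],rect('wrist',r['pixels'],z,s))
E
```

```text
time_s: 2.6
position: [610.0, -164.8, 249.0]
ee_rot: [-0.0, 1.0, -0.024, 0.0]
force: [-0.6, -0.2, 0.1]
grip_width: 1.002
grip_force: 0.0
tcp [ 610.04 -164.76  249.  ] yaw -2.71 t 2.6 F [-0.64 -0.21  0.14] w 1.002 | turn 0.06 slide [ 0. -0. -0.]
magazine 0.83 20496 [241.5, 201.4] [ 583.6  -121.02  193.88  147.51   86.6 ]
magazine 0.59 1981 [455.5, 266.5] [ 492.77 -361.74   69.4    62.6    -3.02]
guide 0.72 2728 [213.5, 211.7] [573.9  -81.26 115.48  71.47  -2.99]
knob 0.84 2781 [210.7, 212.8] [581.21 -87.47 107.81  67.02  -2.94]
```

View pics/w1.png

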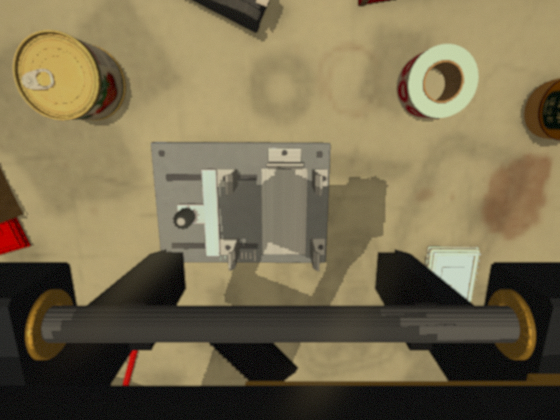

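```bash
python3 - <<'E'
from h import *
s=state()
im=cv2.imread('pics/w1.png'); c=im[130:275,140:345]; cv2.imwrite('pics/w1c.png',cv2.resize(c,None,fx=3.8,fy=3.8,interpolation=cv2.INTER_CUBIC))
print(back('wrist',[[152,143],[330,142],[327,262],[157,261]],8,s))
# predicted fiducials with mag origin guess
o=np.array([574,-169,0]);a=np.radians(-3)
M=lambda x,y,z:o+[x*np.cos(a)-y*np.sin(a),x*np.sin(a)+y*np.cos(a),z]
for n,p in dict(c1=(78,145,8),c2=(78,-50,8),c3=(-62,-50,8),c4=(-62,145,8),knob=(0,113,45),st1=(55,18,56),st2=(55,-18,56),f1=(50,-30,56),f2=(-50,-30,56),g1=(50,58,56),g2=(-50,58,56)).items(): print(n,(proj('wrist',M(*p),s)[0]),(proj('wrist',M(*p),s)[0]-[140,130])*3.8)
E
```

```text
[[ 658.24  -34.38    8.  ]
 [ 649.1  -225.19    8.  ]
 [ 510.62 -219.5     8.  ]
 [ 522.55  -19.82    8.  ]]
c1 [146.17 142.13] [23.46 46.08]
c2 [327.97 141.95] [714.28  45.4 ]
c3 [323.78 263.06] [698.36 505.64]
c4 [158.31 263.22] [ 69.6  506.24]
knob [171.53 221.64] [119.82 348.21]
st1 [262.7  169.57] [466.25 150.37]
st2 [300.39 169.53] [609.47 150.23]
f1 [312.83 174.73] [656.74 169.97]
f2 [310.52 270.88] [647.99 535.34]
g1 [221.06 174.82] [308.02 170.31]
g2 [225.46 270.96] [324.76 535.65]
```

View pics/w1c.png

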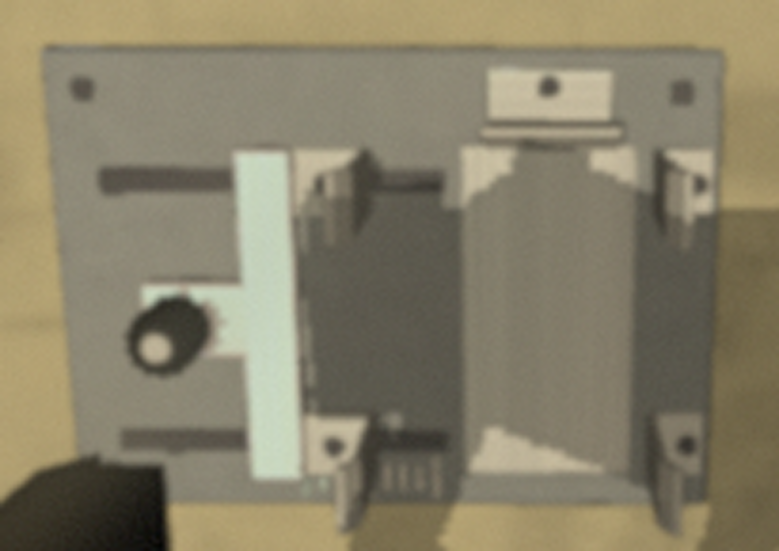

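```bash
cat >fit.py <<'E'
from h import *
from scipy.optimize import least_squares
s=state(); c,f,p,M=campose('wrist',s)
obj=dict(c1=(78,145,8),c2=(78,-50,8),c3=(-62,-50,8),knob=(0,113,45),st1=(55,18,56),st2=(55,-18,56))
obs=dict(c1=(43,47),c2=(722,50),c3=(707,502),knob=(153,348),st1=(480,130),st2=(625,130))
O=np.array([obj[k] for k in obj],float); U=np.array([obs[k] for k in obj])/3.8+[140,130]
def pr(q,full=False):
    a=q[2]; W=np.c_[q[0]+O[:,0]*np.cos(a)-O[:,1]*np.sin(a),q[1]+O[:,0]*np.sin(a)+O[:,1]*np.cos(a),O[:,2]]
    uv=proj('wrist',W,s)-[c['cx'],c['cy']]; r2=(uv**2).sum(1)/f**2
    return uv*(1+q[3]*r2)[:,None]+[c['cx'],c['cy']]
for fx in (0,1):
    g=lambda q:(pr(np.r_[q[:3],q[3]*fx])-U).ravel()
    r=least_squares(g,[575,-170,-.05,0]); print(r.x[:2],np.degrees(r.x[2]),r.x[3],'\n',r.fun.reshape(-1,2))
E
python3 fit.py
python3 - <<'E'
from h import *
# top-camera rectangularity vs k1
get_image('top'); rs=[r for r in trace('lid_b','top')+trace('lid_white','top') if r['conf']>.5 and r['pixels'].sum()>800]; rs+=trace('magazine','top')[:1]
import h
c,f,p,M=campose('top')
for k in(0,-.1,-.2,-.3):
    print(k)
    for r in rs:
        m=r['pixels'].astype(np.uint8); cs,_=cv2.findContours(m,0,1); q=max(cs,key=cv2.contourArea).reshape(-1,1,2).astype(float)
        K=np.array([[f,0,c['cx']],[0,f,c['cy']],[0,0,1]])
        u=cv2.undistortPoints(q,K,np.array([k,0,0,0.]),P=K).reshape(-1,2)
        P=back('top',u,12 if m.sum()<3000 else 8)[:,:2].astype(np.float32); print(cv2.minAreaRect(P), (P.max(0)-P.min(0)))
E
```

```text
[ 575.86 -173.99] -2.3998619610857026 0.0 
 [[-1.4  -0.81]
 [ 1.85 -3.72]
 [ 2.5  -1.13]
 [-4.05 -0.82]
 [ 0.87  3.34]
 [ 0.46  2.91]]
[ 576.38 -173.2 ] -2.5662565509101283 -0.14876010047511196 
 [[ 1.65  0.38]
 [ 0.79 -3.29]
 [ 1.4  -1.66]
 [-3.45 -1.66]
 [ 0.22  2.92]
 [-0.29  2.62]]
0
((609.9234008789062, 317.40850830078125), (110.30197143554688, 64.02310180664062), 6.118325710296631) [108.72  72.52]
((452.08111572265625, 336.43585205078125), (64.3437271118164, 112.18099212646484), 87.081298828125) [112.21  65.42]
((467.8189392089844, -360.5769348144531), (59.936187744140625, 108.33590698242188), 86.55728912353516) [108.18  63.81]
((588.03173828125, -68.31301879882812), (85.75707244873047, 138.50299072265625), 87.46163177490234) [136.84  89.26]
-0.1
((610.5247192382812, 321.14886474609375), (111.97150421142578, 66.02851867675781), 6.3489885330200195) [109.8   75.02]
((450.49029541015625, 341.19915771484375), (66.68338775634766, 113.98155212402344), 86.58137512207031) [113.98  68.15]
((466.784912109375, -364.1905212402344), (61.78755187988281, 109.5855484008789), 86.81558227539062)
[... 373 characters left out ...]
5.6807556152344, -368.0674743652344), (63.85686111450195, 110.93185424804688), 87.0990219116211) [111.21  66.65]
((588.0984497070312, -68.39002990722656), (85.90522766113281, 138.67050170898438), 87.46469116210938) [137.01  89.42]
-0.3
((611.8917236328125, 329.50054931640625), (115.81954956054688, 70.80503845214844), 6.874851226806641) [112.35  81.  ]
((446.7190856933594, 352.1048583984375), (72.41014862060547, 118.4549789428711), 85.3018798828125) [118.14  74.93]
((464.4965515136719, -372.25146484375), (66.19243621826172, 112.39124298095703), 87.41192626953125) [113.05  68.31]
((588.132080078125, -68.4288558959961), (85.97986602783203, 138.75486755371094), 87.46623229980469) [137.09  89.5 ]
```

```bash
sed -i "s/knob=(0,113,45),//;s/knob=(153,348),//;s/(480,130)/(480,140)/;s/(625,130)/(625,140)/" fit.py; python3 fit.py
```

```text
[ 574.99 -172.76] -3.033108635738911 0.0 
 [[-1.79 -1.2 ]
 [ 1.31 -2.17]
 [ 0.77  0.1 ]
 [ 0.14  1.62]
 [-0.33  1.59]]
[ 575.49 -172.21] -3.224808559623919 -0.11258902139827234 
 [[ 0.63 -0.55]
 [ 0.65 -1.92]
 [-0.08 -0.35]
 [-0.25  1.16]
 [-0.79  1.27]]
```

```bash

python3 -m crank '{"slide":[[-0.3,-1,0],[-0.3,-1,0],[-0.3,-1,0],[-0.3,-1,0],[-0.3,-1,0]],"rotation":[[0,0,0],[0,0,0],[0,0,0],[0,0,0],[0,0,0]],"gripper":[1,1,1,1,1]}' >/dev/null
python3 -m crank '{"slide":[[-0.3,-1,0.2],[-0.3,-1,0.2],[-0.3,-1,0.2],[-0.3,-1,0.2],[-0.3,-1,0.2]],"rotation":[[0,0,0],[0,0,0],[0,0,0],[0,0,0],[0,0,0]],"gripper":[1,1,1,1,1]}' >/dev/null
python3 -m crank '{"slide":[[-0.3,-1,0.4],[-0.3,-1,0.4],[-0.3,-1,0.4],[-0.3,-1,0.4],[-0.3,-1,0.4]],"rotation":[[0,0,0],[0,0,0],[0,0,0],[0,0,0],[0,0,0]],"gripper":[1,1,1,1,1]}' >/dev/null
python3 -m crank '{"slide":[[-0.5,-1,0.4],[-0.5,-1,0.4],[0,0,0]],"rotation":[[0,0,0],[0,0,0],[0,0,0]],"gripper":[1,1,1]}'
cat >>h.py <<'E'
def look(k='lid_b',z=12,n=1,conf=.3,amin=800,save=None):
    s=state(); im=get_image('wrist'); out=[]
    if save: cv2.imwrite(save,im[:,:,::-1])
    for r in trace(k,'wrist'):
        if r['conf']>conf and r['pixels'].sum()>amin:
            q=rect('wrist',r['pixels'],z,s); out.append(q); m=im[r['pixels']].mean(0)
            print(k,round(r['conf'],2),r['pixels'].sum(),r['point'],q,'rgb',m)
    return out
E
python3 - <<'E'
from h import *
q=look()
go(q[0][0],q[0][1],13,q[0][4])
E
```

```text
time_s: 4.8
position: [467.2, 351.8, 134.4]
ee_rot: [0.0, 1.0, -0.024, -0.001]
force: [0.6, 0.4, 0.4]
grip_width: 0.998
grip_force: 0.0
lid_b 0.81 3832 [527.1, 72.2] [558.17 175.66  47.55  37.74 -77.49] rgb [174.44   5.67   2.8 ]
lid_b 0.59 7595 [320.2, 41.3] [584.58 318.05  60.68  59.47   6.81] rgb [200.41  22.3   12.61]
lid_b 0.55 9688 [295.4, 221.0] [454.15 340.57 106.8   58.37  -2.98] rgb [157.24  11.65   5.75]
tcp [469.34 349.62 135.89] yaw -2.93 t 4.9 F [ 0.61 -0.52  0.01] w 0.997 | turn 14.91 slide [ 6.3  -1.63  4.1 ]
```

```bash
python3 - <<'E'
from h import *
go()
q=look(amin=5000)
go(q[-1][0],q[-1][1],60,q[-1][4])
E
```

```text
tcp [469.34 349.62 135.89] yaw -2.93 t 4.9 F [ 0.61 -0.52  0.01] w 0.997 | turn 0.00 slide [ 0. -0. -0.]
lid_b 0.71 9724 [292.7, 224.1] [454.1  340.48 108.39  59.08  -2.57] rgb [155.57  13.     6.81]
lid_b 0.7 7779 [315.9, 43.2] [586.77 318.26  63.09  58.86   7.15] rgb [200.9   21.32  12.01]
tcp [470.08 348.87 136.37] yaw -3.05 t 5.0 F [-0.84 -1.09 -0.1 ] w 0.999 | turn -2.04 slide [3.73 1.5  2.55]
```

```bash

python3 -m crank '{"slide":[[-0.26,0.15,0.5],[-0.26,0.16,1],[0,0,1],[0,0,1],[0,0,0.55]],"rotation":[[0,0,0],[0,0,0],[0,0,0],[0,0,0],[0,0,0]],"gripper":[1,1,1,1,1]}'
python3 -m crank '{"slide":[[0,0,0],[0,0,0],[0,0,0],[0,0,0],[0,0,0]],"rotation":[[0,0,0],[0,0,0],[0,0,0],[0,0,0],[0,0,0]],"gripper":[1,-1,-1,-1,-1]}'
```

```text
time_s: 5.5
position: [453.5, 339.8, 12.8]
ee_rot: [0.0, 1.0, -0.027, -0.001]
force: [0.5, 0.9, -0.3]
grip_width: 0.999
grip_force: 0.0
time_s: 6.0
position: [453.5, 341.3, 14.8]
ee_rot: [-0.0, 1.0, -0.026, 0.0]
force: [1.0, -0.8, 2.1]
grip_width: 0.678
grip_force: 30.0
```

```bash

python3 -m crank '{"slide":[[0,0,-0.6],[0,0,-1],[0,0,-1],[0,0.5,-1],[0.2,1,-0.3]],"rotation":[[0,0,0],[0,0,0],[0,0,0],[0,0,0],[0,0,0]],"gripper":[-1,-1,-1,-1,-1]}' >/dev/null
python3 -m crank '{"slide":[[0.3,1,0],[0.3,1,0],[0.3,1,0],[0.3,1,0],[0.3,1,0]],"rotation":[[0,0,0],[0,0,0],[0,0,0],[0,0,0],[0,0,0]],"gripper":[-1,-1,-1,-1,-1]}' >/dev/null
python3 -m crank '{"slide":[[0.3,1,0],[0.3,1,0],[0.3,1,0],[0.3,1,0],[0.3,1,0]],"rotation":[[0,0,0],[0,0,0],[0,0,0],[0,0,0],[0,0,0]],"gripper":[-1,-1,-1,-1,-1]}' >/dev/null
python3 -m crank '{"slide":[[0.3,1,0],[0.3,1,0],[0.3,1,0],[0.3,1,0],[0.3,0.8,0]],"rotation":[[0,0,0],[0,0,0],[0,0,0],[0,0,0],[0,0,0]],"gripper":[-1,-1,-1,-1,-1]}' >/dev/null
python3 -m crank '{"slide":[[0,0,0],[0,0,0]],"rotation":[[0,0,0],[0,0,0]],"gripper":[-1,-1]}'
python3 - <<'E'
from h import *
go(567.7,-163.6,60,-3.1)
s=state(); im=get_image('wrist'); cv2.imwrite('pics/w2.png',im[:,:,::-1])
E
```

```text
time_s: 8.2
position: [568.3, -154.2, 131.1]
ee_rot: [-0.0, 1.0, -0.026, -0.0]
force: [-0.9, -0.1, 0.0]
grip_width: 0.678
grip_force: 30.0
tcp [ 568.35 -154.16  131.09] yaw -3.01 t 8.2 F [-0.94 -0.1   0.03] w 0.678 | turn 0.02 slide [-0.    0.32  2.37]
```

View pics/w2.png

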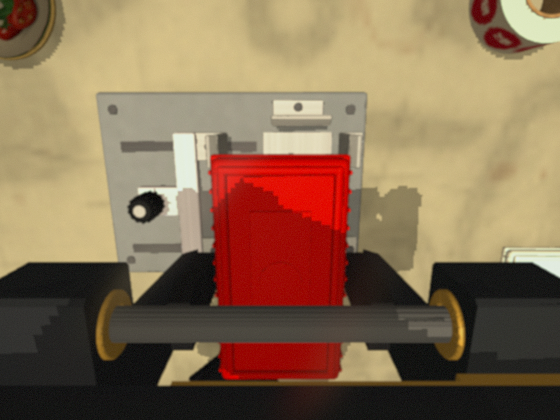

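```bash
python3 - <<'E'
from h import *
s=state()
print("stop edge z56",back('wrist',[[273,124],[330,124]],56,s),"mag far corners z8",back('wrist',[[97,93],[366,94]],8,s), "knob",back('wrist',[[139,211]],45,s))
o=np.array([575.3,-172,0]);a=np.radians(-3.1)
for p in [(55,18,56),(55,-18,56),(78,145,8),(78,-50,8),(0,113,45)]:print(p,o+[p[0]*np.cos(a)-p[1]*np.sin(a),p[0]*np.sin(a)+p[1]*np.cos(a),p[2]])
E
```

```text
stop edge z56 [[ 633.6  -153.3    56.  ]
 [ 631.85 -186.85   56.  ]] mag far corners z8 [[ 660.95  -28.97    8.  ]
 [ 650.32 -219.32    8.  ]] knob [[582.42 -61.17  45.  ]]
(55, 18, 56) [ 631.19 -157.     56.  ]
(55, -18, 56) [ 629.25 -192.95   56.  ]
(78, 145, 8) [661.03 -31.43   8.  ]
(78, -50, 8) [ 650.48 -226.14    8.  ]
(0, 113, 45) [581.41 -59.17  45.  ]
```

```bash

python3 -m crank '{"slide":[[0,0.15,0.6],[0,0,1],[0,0,1],[0,0,0.7],[0,0,0.15]],"rotation":[[0,0,0],[0,0,0],[0,0,0],[0,0,0],[0,0,0]],"gripper":[-1,-1,-1,-1,-1]}'
python3 -m crank '{"slide":[[0,0,0.07],[0,0,0.06]],"rotation":[[0,0,0],[0,0,0]],"gripper":[-1,-1]}'
```

```text
time_s: 8.75
position: [567.2, -157.1, 25.8]
ee_rot: [-0.001, 1.0, -0.025, -0.002]
force: [-0.0, -0.7, 0.3]
grip_width: 0.674
grip_force: 30.0
time_s: 8.95
position: [569.0, -158.6, 25.0]
ee_rot: [0.0, 1.0, -0.026, 0.001]
force: [0.6, 0.9, -0.6]
grip_width: 0.675
grip_force: 30.0
```

```bash

for i in 1; do python3 -m crank '{"slide":[[0,0,0.06],[0,0,0]],"rotation":[[0,0,0],[0,0,0]],"gripper":[-1,-1]}' | sed -n '2p;4p'
python3 -m crank '{"slide":[[0,0,0.06],[0,0,0]],"rotation":[[0,0,0],[0,0,0]],"gripper":[-1,-1]}'| sed -n '2p;4p'; done
```

```text
position: [568.8, -158.9, 22.8]
force: [1.7, 0.5, 2.1]
position: [568.8, -158.9, 22.7]
force: [-4.7, 2.0, 17.8]
```

```bash

python3 -m crank '{"slide":[[0,0,-0.06],[0.1,0,0],[0.05,0,0]],"rotation":[[0,0,0],[0,0,0],[0,0,0]],"gripper":[-1,-1,-1]}' | sed -n '2p;4p'
python3 -m crank '{"slide":[[0.05,0,0],[0,0,0]],"rotation":[[0,0,0],[0,0,0]],"gripper":[-1,-1]}' | sed -n '2p;4p'
python3 -m crank '{"slide":[[0.05,0,0],[0,0,0]],"rotation":[[0,0,0],[0,0,0]],"gripper":[-1,-1]}'| sed -n '2p;4p'
```

```text
position: [572.4, -159.1, 22.7]
force: [-8.6, -0.3, 11.7]
position: [573.9, -159.2, 22.8]
force: [-7.1, -0.1, 10.3]
position: [575.4, -159.2, 22.8]
force: [-6.7, 0.5, 10.0]
```

```bash

python3 -m crank '{"slide":[[0,0,-0.04],[0.05,0,0],[0,0,0]],"rotation":[[0,0,0],[0,0,0],[0,0,0]],"gripper":[-1,-1,-1]}' | sed -n '2p;4p'
python3 -m crank '{"slide":[[0.05,0,0],[0,0,0]],"rotation":[[0,0,0],[0,0,0]],"gripper":[-1,-1]}' | sed -n '2p;4p'
python3 -m crank '{"slide":[[0.05,0,0],[0,0,0]],"rotation":[[0,0,0],[0,0,0]],"gripper":[-1,-1]}'| sed -n '2p;4p'
```

```text
position: [577.7, -159.3, 23.1]
force: [0.6, -0.3, -1.1]
position: [578.7, -159.3, 22.9]
force: [-0.8, -0.1, -0.0]
position: [578.9, -159.2, 22.8]
force: [-7.4, -0.0, 1.8]
```

```bash

python3 -m crank '{"slide":[[-0.02,0.1,0],[0,0.05,0],[0,0,0]],"rotation":[[0,0,0],[0,0,0],[0,0,0]],"gripper":[-1,-1,-1]}' | sed -n '2p;4p'
python3 -m crank '{"slide":[[0,0.06,0],[0,0,0]],"rotation":[[0,0,0],[0,0,0]],"gripper":[-1,-1]}' | sed -n '2p;4p'
python3 -m crank '{"slide":[[0,0.06,0],[0,0,0]],"rotation":[[0,0,0],[0,0,0]],"gripper":[-1,-1]}'| sed -n '2p;4p'
python3 -m crank '{"slide":[[0,0.04,0],[0,0,0]],"rotation":[[0,0,0],[0,0,0]],"gripper":[-1,-1]}'
```

```text
position: [578.6, -163.3, 22.8]
force: [-5.3, 2.5, 0.2]
position: [578.5, -164.9, 22.8]
force: [-4.5, 3.9, 1.3]
position: [578.4, -166.7, 22.9]
force: [-4.2, 4.1, 0.8]
time_s: 11.65
position: [578.4, -167.2, 22.9]
ee_rot: [-0.001, 1.0, -0.026, -0.001]
force: [-3.7, 6.8, 1.2]
grip_width: 0.676
grip_force: 30.0
```

```bash

python3 -m crank '{"slide":[[0,0.04,0],[0,0,0]],"rotation":[[0,0,0],[0,0,0]],"gripper":[-1,-1]}'| sed -n '2p;4p'
python3 -m crank '{"slide":[[0,0,0],[0,0,0],[0,0,0]],"rotation":[[0,0,0],[0,0,0],[0,0,0]],"gripper":[0.6,0.6,0.6]}'
```

```text
position: [578.4, -167.3, 22.9]
force: [-2.8, 12.3, 4.2]
time_s: 12.15
position: [579.6, -170.2, 23.4]
ee_rot: [0.0, 1.0, -0.026, 0.0]
force: [-0.7, -0.5, -0.5]
grip_width: 0.803
grip_force: 0.0
```

```bash

python3 -m crank '{"slide":[[0,0,-0.6],[0,0,-1],[0,0,-1],[0,-0.5,-0.9],[0.1,-1,-0.2]],"rotation":[[0,0,0],[0,0,0],[0,0,0],[0,0,0],[0,0,-0.4]],"gripper":[0.6,0.6,0.6,1,1]}' >/dev/null
python3 -m crank '{"slide":[[0.1,-1,0],[0.1,-1,0],[0.1,-1,0],[0.1,-1,0],[0.1,-1,0]],"rotation":[[0,0,-0.4],[0,0,-0.4],[0,0,-0.4],[0,0,-0.4],[0,0,0]],"gripper":[1,1,1,1,1]}' >/dev/null
python3 -m crank '{"slide":[[0.1,-1,0],[0.1,-1,0],[0.1,-1,0],[0.1,-1,0],[0.1,-1,0]],"rotation":[[0,0,0],[0,0,0],[0,0,0],[0,0,0],[0,0,0]],"gripper":[1,1,1,1,1]}' >/dev/null
python3 -m crank '{"slide":[[0.1,-1,0],[0.1,-1,0],[0.1,-1,0],[0.1,-1,0],[0,0,0]],"rotation":[[0,0,0],[0,0,0],[0,0,0],[0,0,0],[0,0,0]],"gripper":[1,1,1,1,1]}' >/dev/null
python3 -m crank '{"slide":[[0,0,0],[0,0,0]],"rotation":[[0,0,0],[0,0,0]],"gripper":[1,1]}'
python3 - <<'E'
from h import *
q=look(amin=5000)
for k in q: go(k[0],k[1],14,k[4])
E
```

```text
time_s: 14.35
position: [585.7, 295.6, 134.3]
ee_rot: [0.0, 0.998, 0.061, 0.0]
force: [-0.3, -0.4, -0.9]
grip_width: 0.999
grip_force: 0.0
lid_b 0.58 10826 [251.0, 166.7] [612.34 320.49 106.31  57.74   7.33] rgb [187.57  21.59  11.82]
tcp [585.74 295.46 134.37] yaw 6.94 t 14.4 F [-0.39 -0.11  0.77] w 1.000 | turn -0.08 slide [ 0.99 -0.71  4.01]
```

```bash

python3 -m crank '{"slide":[[0.5,-0.35,0.4],[0.49,-0.36,1],[0,0,1],[0,0,1],[0,0,0.6]],"rotation":[[0,0,-0.08],[0,0,0],[0,0,0],[0,0,0],[0,0,0]],"gripper":[1,1,1,1,1]}'
python3 -m crank '{"slide":[[0,0,0],[0,0,0],[0,0,0],[0,0,0],[0,0,0]],"rotation":[[0,0,0],[0,0,0],[0,0,0],[0,0,0],[0,0,0]],"gripper":[1,-1,-1,-1,-1]}'
```

```text
time_s: 14.95
position: [611.7, 320.2, 11.8]
ee_rot: [0.0, 0.998, 0.064, -0.001]
force: [0.1, 0.4, 0.7]
grip_width: 0.999
grip_force: 0.0
time_s: 15.45
position: [612.3, 321.3, 14.5]
ee_rot: [-0.0, 0.998, 0.065, 0.0]
force: [-1.2, -0.9, 0.6]
grip_width: 0.674
grip_force: 30.0
```

```bash

python3 -m crank '{"slide":[[0,0,-0.6],[0,0,-1],[0,0,-1],[0,0.5,-1],[0,1,-0.4]],"rotation":[[0,0,0],[0,0,0.5],[0,0,0.6],[0,0,0.6],[0,0,0.4]],"gripper":[-1,-1,-1,-1,-1]}' >/dev/null
python3 -m crank '{"slide":[[0,1,0],[0,1,0],[0,1,0],[0,1,0],[0,1,0]],"rotation":[[0,0,0],[0,0,0],[0,0,0],[0,0,0],[0,0,0]],"gripper":[-1,-1,-1,-1,-1]}' >/dev/null
python3 -m crank '{"slide":[[0,1,0],[0,1,0],[0,1,0],[0,1,0],[0,1,0]],"rotation":[[0,0,0],[0,0,0],[0,0,0],[0,0,0],[0,0,0]],"gripper":[-1,-1,-1,-1,-1]}' >/dev/null
python3 -m crank '{"slide":[[0,1,0],[0,1,0],[0,1,0],[0,1,0],[0,0.5,0]],"rotation":[[0,0,0],[0,0,0],[0,0,0],[0,0,0],[0,0,0]],"gripper":[-1,-1,-1,-1,-1]}' >/dev/null
python3 -m crank '{"slide":[[0,0,0],[0,0,0]],"rotation":[[0,0,0],[0,0,0]],"gripper":[-1,-1]}'
python3 -c "
from h import *
go(570.5,-158.6,37,-3.0)"
```

```text
time_s: 17.65
position: [588.8, -157.1, 134.2]
ee_rot: [-0.0, 1.0, -0.027, -0.0]
force: [-0.5, 0.4, -0.6]
grip_width: 0.672
grip_force: 30.0
tcp [ 588.76 -157.05  134.21] yaw -3.07 t 17.6 F [-0.54  0.42 -0.55] w 0.672 | turn -0.01 slide [-0.61  0.08  3.24]
```

```bash

python3 -m crank '{"slide":[[-0.6,0.08,0],[0,0,1],[0,0,1],[0,0,1],[0,0,0.2]],"rotation":[[0,0,0],[0,0,0],[0,0,0],[0,0,0],[0,0,0]],"gripper":[-1,-1,-1,-1,-1]}' | sed -n '2p;4p'
python3 -m crank '{"slide":[[0,0,0],[0,0,0.05],[0,0,0]],"rotation":[[0,0,0],[0,0,0],[0,0,0]],"gripper":[-1,-1,-1]}'| sed -n '2p;4p'
python3 -m crank '{"slide":[[0,0,0.05],[0,0,0]],"rotation":[[0,0,0],[0,0,0]],"gripper":[-1,-1]}'| sed -n '2p;4p'
```

```text
position: [569.5, -157.1, 35.6]
force: [-1.1, 0.4, -0.5]
position: [571.4, -159.4, 38.1]
force: [-0.0, 0.5, 0.1]
position: [570.8, -159.4, 35.7]
force: [0.5, 0.2, -0.7]
```

```bash

python3 -m crank '{"slide":[[0,0,0.05],[0,0,0]],"rotation":[[0,0,0],[0,0,0]],"gripper":[-1,-1]}'| sed -n '2p;4p'
python3 -m crank '{"slide":[[0.1,0,0],[0.06,0,0],[0,0,0]],"rotation":[[0,0,0],[0,0,0],[0,0,0]],"gripper":[-1,-1,-1]}'| sed -n '2p;4p'
python3 -m crank '{"slide":[[0.05,0,0],[0,0,0]],"rotation":[[0,0,0],[0,0,0]],"gripper":[-1,-1]}'| sed -n '2p;4p'
```

```text
position: [570.9, -159.5, 34.4]
force: [-0.3, 0.0, 5.0]
position: [575.3, -159.7, 34.4]
force: [-4.8, 0.2, 7.0]
position: [576.6, -159.8, 34.4]
force: [-4.1, 0.1, 7.7]
```

```bash

python3 -m crank '{"slide":[[0.05,0,-0.02],[0,0,0]],"rotation":[[0,0,0],[0,0,0]],"gripper":[-1,-1]}'| sed -n '2p;4p'
python3 -m crank '{"slide":[[0.05,0,0],[0,0,0]],"rotation":[[0,0,0],[0,0,0]],"gripper":[-1,-1]}'| sed -n '2p;4p'
python3 -m crank '{"slide":[[0.04,0,0],[0,0,0]],"rotation":[[0,0,0],[0,0,0]],"gripper":[-1,-1]}'| sed -n '2p;4p'
```

```text
position: [578.3, -159.8, 34.4]
force: [-3.1, -0.6, 3.8]
position: [578.4, -159.8, 34.4]
force: [-10.1, -0.5, 7.7]
position: [578.5, -159.8, 34.4]
force: [-16.1, -0.6, 10.9]
```

```bash

python3 -m crank '{"slide":[[-0.06,0,-0.01],[0,0.1,0],[0,0.1,0],[0,0,0]],"rotation":[[0,0,0],[0,0,0],[0,0,0],[0,0,0]],"gripper":[-1,-1,-1,-1]}'| sed -n '2p;4p'
python3 -m crank '{"slide":[[0,0.06,0],[0,0,0]],"rotation":[[0,0,0],[0,0,0]],"gripper":[-1,-1]}'| sed -n '2p;4p'
python3 -m crank '{"slide":[[0,0.05,0],[0,0,0]],"rotation":[[0,0,0],[0,0,0]],"gripper":[-1,-1]}'| sed -n '2p;4p'
```

```text
position: [578.1, -164.6, 34.5]
force: [-6.7, 4.8, 5.4]
position: [578.0, -166.1, 34.5]
force: [-5.3, 7.2, 5.8]
position: [578.0, -167.3, 34.5]
force: [-4.8, 8.5, 7.1]
```

```bash

python3 -m crank '{"slide":[[0,0.05,0],[0,0,0]],"rotation":[[0,0,0],[0,0,0]],"gripper":[-1,-1]}'| sed -n '2p;4p'
python3 -m crank '{"slide":[[0.02,0,0],[0,0,0]],"rotation":[[0,0,0],[0,0,0]],"gripper":[-1,-1]}'| sed -n '2p;4p'
python3 -m crank '{"slide":[[0,0,0],[0,0,0],[0,0,0]],"rotation":[[0,0,0],[0,0,0],[0,0,0]],"gripper":[0.6,0.6,0.6]}'
```

```text
position: [578.0, -167.4, 34.5]
force: [-3.3, 16.9, 8.1]
position: [578.0, -167.3, 34.5]
force: [-7.7, 15.2, 9.5]
time_s: 21.45
position: [579.8, -171.0, 34.7]
ee_rot: [0.0, 1.0, -0.027, 0.0]
force: [0.1, -0.2, -0.1]
grip_width: 0.802
grip_force: 0.0
```

```bash

python3 -m crank '{"slide":[[0,0,-0.6],[0,0,-1],[0,0,-1],[0,-0.5,-0.7],[0.1,-1,0]],"rotation":[[0,0,0],[0,0,0],[0,0,0],[0,0,-0.6],[0,0,-1]],"gripper":[0.6,0.6,0.6,1,1]}' >/dev/null
python3 -m crank '{"slide":[[0.15,-1,0],[0.15,-1,0],[0.15,-1,0],[0.15,-1,0],[0.15,-1,0]],"rotation":[[0,0,-1],[0,0,-0.5],[0,0,0],[0,0,0],[0,0,0]],"gripper":[1,1,1,1,1]}' >/dev/null
python3 -m crank '{"slide":[[0.15,-1,0],[0.15,-1,0],[0.15,-1,0],[0.15,-1,0],[0,0,0]],"rotation":[[0,0,0],[0,0,0],[0,0,0],[0,0,0],[0,0,0]],"gripper":[1,1,1,1,1]}' >/dev/null
python3 -m crank '{"slide":[[0,0,0],[0,0,0]],"rotation":[[0,0,0],[0,0,0]],"gripper":[1,1]}'
python3 - <<'E'
from h import *
q=look(z=14.5,amin=1500,save='pics/w3.png')
for k in q: go(k[0],k[1],15,k[4]+90)
look('carton',z=43)
E
```

```text
time_s: 23.15
position: [570.3, 145.8, 133.6]
ee_rot: [0.0, 0.994, 0.108, 0.0]
force: [0.8, -0.3, -0.0]
grip_width: 0.998
grip_force: 0.0
lid_b 0.76 2666 [254.9, 222.9] [559.07 163.16  58.48  28.39 -76.44] rgb [128.47  13.12   7.26]
tcp [570.25 145.73 133.64] yaw 12.34 t 23.2 F [ 0.36 -1.13 -0.18] w 1.002 | turn -0.24 slide [-0.23 -0.65  3.95]
carton 0.83 22465 [245.1, 102.1] [636.65 180.67 117.42  75.06  12.31] rgb [192.9  129.55  80.14]
carton 0.59 7845 [524.8, 222.3] [597.92 -24.44 118.35  57.77  -2.79] rgb [123.23 118.64 103.09]
```

View pics/w3.png

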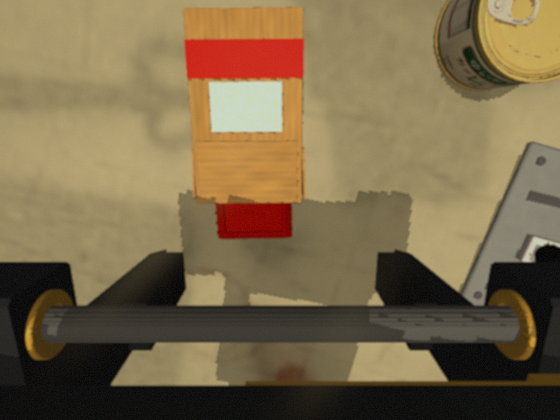

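```bash

python3 -m crank '{"slide":[[-0.18,-0.65,0.4],[0,0,1],[0,0,1],[0,0,1],[0,0,0.52]],"rotation":[[0,0,-0.06],[0,0,0],[0,0,0],[0,0,0],[0,0,0]],"gripper":[1,1,1,1,1]}'| sed -n '2p;4p'
python3 -m crank '{"slide":[[0,0,0],[0,0,0],[0,0,0],[0,0,0],[0,0,0]],"rotation":[[0,0,0],[0,0,0],[0,0,0],[0,0,0],[0,0,0]],"gripper":[1,-1,-1,-1,-1]}'
```

```text
position: [559.7, 164.1, 13.8]
force: [-0.5, -0.2, 0.1]
time_s: 24.35
position: [560.9, 164.7, 16.8]
ee_rot: [0.0, 0.994, 0.111, 0.001]
force: [0.0, -0.3, 1.5]
grip_width: 0.673
grip_force: 29.9
```

```bash

python3 -m crank '{"slide":[[-0.4,0,0],[-0.7,0,0],[-0.7,0,0],[-0.8,0,0],[-0.6,0,0]],"rotation":[[0,0,0],[0,0,0],[0,0,0],[0,0,0],[0,0,0]],"gripper":[-1,-1,-1,-1,-1]}'| sed -n '2p;4p'
python3 -m crank '{"slide":[[0,0,0],[0,0,0.06],[0,0,0],[0,0,0],[0,0,0]],"rotation":[[0,0,0],[0,0,0],[0,0,0],[0,0,0],[0,0,0]],"gripper":[-1,-1,0.7,0.7,0.7]}'
python3 -m crank '{"slide":[[0.6,0,0],[0.65,0,0],[0,0,0]],"rotation":[[0,0,0],[0,0,0],[0,0,0]],"gripper":[0.8,0.8,0.8]}'
python3 - <<'E'
from h import *
look(z=12,amin=1500)
E
```

```text
position: [465.7, 143.4, 16.4]
force: [0.1, 1.4, 0.1]
time_s: 25.35
position: [467.4, 143.6, 14.2]
ee_rot: [-0.0, 0.994, 0.111, 0.0]
force: [1.1, 1.3, -1.0]
grip_width: 0.849
grip_force: 0.0
time_s: 25.65
position: [505.6, 152.0, 14.3]
ee_rot: [0.0, 0.994, 0.111, 0.001]
force: [-0.7, 0.8, 0.3]
grip_width: 0.901
grip_force: 0.0
lid_b 0.77 24409 [278.5, 249.4] [525.48 156.84  65.7   57.01  13.87] rgb [169.3   12.62   5.73]
```

```bash

python3 -m crank '{"slide":[[0,0,0],[0,0,0],[0,0,0],[0,0,0]],"rotation":[[0,0,0],[0,0,0],[0,0,0],[0,0,0]],"gripper":[-1,-1,-1,-1]}'
python3 -m crank '{"slide":[[0,0,-0.6],[0,0,-1],[0,0,-1],[0,0.5,-1],[0,1,-0.4]],"rotation":[[0,0,0],[0,0,0.7],[0,0,0.8],[0,0,0.8],[0,0,0.8]],"gripper":[-1,-1,-1,-1,-1]}' >/dev/null
python3 -m crank '{"slide":[[0.2,1,0],[0.2,1,0],[0.2,1,0],[0.2,1,0],[0.2,1,0]],"rotation":[[0,0,0],[0,0,0],[0,0,0],[0,0,0],[0,0,0]],"gripper":[-1,-1,-1,-1,-1]}' >/dev/null
python3 -m crank '{"slide":[[0.2,1,0],[0.2,1,0],[0.2,1,0],[0.2,0.5,0],[0,0,0]],"rotation":[[0,0,0],[0,0,0],[0,0,0],[0,0,0],[0,0,0]],"gripper":[-1,-1,-1,-1,-1]}' >/dev/null
python3 -m crank '{"slide":[[0,0,0],[0,0,0]],"rotation":[[0,0,0],[0,0,0]],"gripper":[-1,-1]}'
python3 -c "
from h import *
go(570.5,-158.6,49,-3.0)"
```

```text
time_s: 26.15
position: [503.2, 151.7, 14.3]
ee_rot: [-0.0, 0.994, 0.111, -0.0]
force: [-1.4, -0.1, 1.0]
grip_width: 0.676
grip_force: 30.0
time_s: 27.85
position: [546.8, -149.1, 134.2]
ee_rot: [-0.0, 1.0, -0.024, -0.0]
force: [0.5, 0.5, -0.7]
grip_width: 0.674
grip_force: 30.0
tcp [ 546.85 -149.05  134.23] yaw -2.70 t 27.9 F [ 0.48  0.51 -0.74] w 0.674 | turn 0.06 slide [0.8  0.28 2.84]
```

```bash

python3 -m crank '{"slide":[[0.8,0.28,0],[0,0,1],[0,0,1],[0,0,0.8],[0,0,0]],"rotation":[[0,0,0.06],[0,0,0],[0,0,0],[0,0,0],[0,0,0]],"gripper":[-1,-1,-1,-1,-1]}'| sed -n '2p;4p'
python3 -m crank '{"slide":[[0,0,0.05],[0,0,0]],"rotation":[[0,0,0],[0,0,0]],"gripper":[-1,-1]}'| sed -n '2p;4p'
python3 -m crank '{"slide":[[0,0,0.04],[0,0,0]],"rotation":[[0,0,0],[0,0,0]],"gripper":[-1,-1]}'| sed -n '2p;4p'
python3 -m crank '{"slide":[[0,0,0.03],[0,0,0]],"rotation":[[0,0,0],[0,0,0]],"gripper":[-1,-1]}'
```

```text
position: [569.5, -158.3, 47.9]
force: [0.5, 1.4, -0.4]
position: [571.1, -159.7, 50.0]
force: [0.4, 0.0, 0.3]
position: [570.8, -160.0, 48.3]
force: [0.5, 0.9, 0.9]
time_s: 28.95
position: [570.6, -160.0, 46.8]
ee_rot: [0.0, 1.0, -0.027, 0.0]
force: [0.3, -0.2, 0.2]
grip_width: 0.679
grip_force: 30.0
```

```bash

python3 -m crank '{"slide":[[0,0,0.04],[0,0,0]],"rotation":[[0,0,0],[0,0,0]],"gripper":[-1,-1]}'| sed -n '2p;4p'
python3 -m crank '{"slide":[[0.1,0,0],[0.1,0,0],[0,0,0]],"rotation":[[0,0,0],[0,0,0],[0,0,0]],"gripper":[-1,-1,-1]}'| sed -n '2p;4p'
python3 -m crank '{"slide":[[0.05,0,0],[0,0,0]],"rotation":[[0,0,0],[0,0,0]],"gripper":[-1,-1]}'| sed -n '2p;4p'
```

```text
position: [570.7, -160.1, 45.6]
force: [0.1, 0.4, 1.8]
position: [576.8, -160.3, 45.6]
force: [-2.1, 0.9, 4.3]
position: [576.9, -160.3, 45.6]
force: [-9.1, 0.1, 9.3]
```

```bash

python3 -m crank '{"slide":[[-0.02,0,-0.02],[0,0.1,0],[0,0.1,0],[0,0,0]],"rotation":[[0,0,0],[0,0,0],[0,0,0],[0,0,0]],"gripper":[-1,-1,-1,-1]}'| sed -n '2p;4p'
python3 -m crank '{"slide":[[0,0.05,0],[0,0,0]],"rotation":[[0,0,0],[0,0,0]],"gripper":[-1,-1]}'| sed -n '2p;4p'
python3 -m crank '{"slide":[[0,0.05,0],[0,0,0]],"rotation":[[0,0,0],[0,0,0]],"gripper":[-1,-1]}'| sed -n '2p;4p'
python3 -m crank '{"slide":[[0.02,0.05,0],[0,0,0]],"rotation":[[0,0,0],[0,0,0]],"gripper":[-1,-1]}'| sed -n '2p;4p'
```

```text
position: [576.6, -165.8, 45.6]
force: [-4.2, 2.7, 3.1]
position: [576.5, -166.7, 45.6]
force: [-4.7, 5.2, 2.6]
position: [576.5, -166.8, 45.6]
force: [-3.5, 13.3, 4.6]
position: [576.6, -167.0, 45.6]
force: [-4.9, 19.0, 8.1]
```

Seated. Release, rise, and look.

```bash

python3 -m crank '{"slide":[[0,0,0],[0,0,0],[0,0,-0.5],[0,0,-1],[0,0,-1]],"rotation":[[0,0,0],[0,0,0],[0,0,0],[0,0,0],[0,0,0]],"gripper":[0.6,0.6,0.6,0.6,0.6]}' | sed -n '2p;4p'
python3 -m crank '{"slide":[[0,0,-1],[0,0,0]],"rotation":[[0,0,0],[0,0,0]],"gripper":[0.6,0.6]}' 
python3 - <<'E'
from h import *
s=state(); look('lid_a',z=44,amin=1500,save='pics/w4.png'); look('knob',z=45)
o=np.array([578,-167,0]);a=np.radians(-3.0)
for p in [(0,113,45),(55,30,44),(55,-30,44),(-55,30,44),(-55,-30,44)]:print(proj('wrist',o+[p[0]*np.cos(a)-p[1]*np.sin(a),p[0]*np.sin(a)+p[1]*np.cos(a),p[2]],s))
E
```

```text
position: [577.8, -171.4, 121.6]
force: [-0.0, -0.7, 0.9]
time_s: 31.35
position: [579.4, -172.2, 155.1]
ee_rot: [0.002, 1.0, -0.027, 0.004]
force: [0.3, -0.3, 1.0]
grip_width: 0.799
grip_force: 0.0
lid_a 0.9 2160 [218.8, 370.1] [ 455.05 -116.68   72.47   39.21   88.84] rgb [20.91 18.81 15.95]
lid_a 0.72 10888 [272.8, 214.3] [ 578.62 -168.05  106.56   58.5    -3.08] rgb [159.5   14.99   9.  ]
knob 0.61 5125 [175.0, 202.9] [580.94 -89.45 104.    69.87  -3.52] rgb [156.05 156.15 138.56]
[[118.76 218.9 ]]
[[228.53 142.56]]
[[314.08 142.35]]
[[234.14 286.02]]
[[310.87 285.74]]
```

View pics/w4.png

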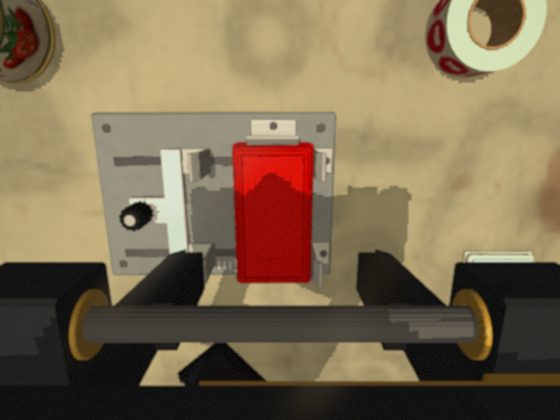

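```bash

python3 -m crank '{"slide":[[-0.05,-1,0],[0,-1,0],[0,-1,0],[0,-1,0],[0,-1.0,0]],"rotation":[[0,0,0],[0,0,0],[0,0,0],[0,0,0],[0,0,0]],"gripper":[-1,-1,-1,-1,-1]}' | sed -n '2p;4p'
python3 -m crank '{"slide":[[0,-0.2,0],[0,0,0],[0,0,0]],"rotation":[[0,0,0],[0,0,0],[0,0,0]],"gripper":[-1,-1,-1]}' 
python3 - <<'E'
from h import *
go(586,-14,36,-3)
s=state(); im=get_image('wrist'); cv2.imwrite('pics/w5.png',im[:,:,::-1])
E
```

```text
position: [583.7, -19.9, 149.6]
force: [0.6, 0.4, 0.5]
time_s: 32.35
position: [584.4, -16.0, 150.4]
ee_rot: [0.0, 1.0, -0.027, -0.0]
force: [0.6, 0.4, 0.5]
grip_width: 0.097
grip_force: 0.0
tcp [584.4  -15.96 150.44] yaw -3.11 t 32.4 F [0.63 0.37 0.54] w 0.097 | turn -0.02 slide [ 0.05 -0.07  3.81]
```

View pics/w5.png

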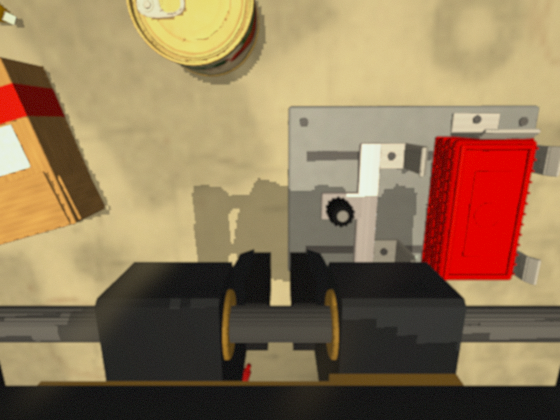

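```bash

python3 -m crank '{"slide":[[0.03,0,0.8],[0,0,1],[0,0,1],[0,0,0.95],[0,0,0]],"rotation":[[0,0,0],[0,0,0],[0,0,0],[0,0,0],[0,0,0]],"gripper":[-1,-1,-1,-1,-1]}' | sed -n '2p;4p'
python3 -m crank '{"slide":[[0,0.2,0],[0,0.2,0],[0,0.2,0],[0,0,0]],"rotation":[[0,0,0],[0,0,0],[0,0,0],[0,0,0]],"gripper":[-1,-1,-1,-1]}' | sed -n '2p;4p'
python3 -m crank '{"slide":[[0,0.1,0],[0,0.1,0],[0,0.1,0],[0,0,0]],"rotation":[[0,0,0],[0,0,0],[0,0,0],[0,0,0]],"gripper":[-1,-1,-1,-1]}' | sed -n '2p;4p'
```

```text
position: [583.6, -15.9, 35.3]
force: [0.8, -0.2, -0.1]
position: [584.8, -34.2, 39.6]
force: [-0.2, 0.5, 0.4]
position: [584.0, -42.3, 38.7]
force: [-0.1, 1.5, 0.2]
```

```bash

python3 -m crank '{"slide":[[0,0.1,0],[0,0.1,0],[0,0,0]],"rotation":[[0,0,0],[0,0,0],[0,0,0]],"gripper":[-1,-1,-1]}' | sed -n '2p;4p'
python3 -m crank '{"slide":[[0,0.1,0],[0,0,0]],"rotation":[[0,0,0],[0,0,0]],"gripper":[-1,-1]}' | sed -n '2p;4p'
python3 -m crank '{"slide":[[0,0.06,0],[0,0,0]],"rotation":[[0,0,0],[0,0,0]],"gripper":[-1,-1]}' | sed -n '2p;4p'
python3 -m crank '{"slide":[[0,0.05,0],[0,0,0]],"rotation":[[0,0,0],[0,0,0]],"gripper":[-1,-1]}' | sed -n '2p;4p'
```

```text
position: [583.6, -48.4, 38.6]
force: [0.9, 1.0, -0.0]
position: [583.4, -51.3, 38.5]
force: [0.9, 0.7, 1.0]
position: [583.3, -53.0, 38.5]
force: [0.5, 0.8, 1.2]
position: [583.2, -54.5, 38.5]
force: [1.0, 0.2, 1.5]
```

```bash

python3 -m crank '{"slide":[[0,0.05,0],[0,0,0]],"rotation":[[0,0,0],[0,0,0]],"gripper":[-1,-1]}' | sed -n '2p;4p'
python3 -m crank '{"slide":[[0,0.05,0],[0,0,0]],"rotation":[[0,0,0],[0,0,0]],"gripper":[-1,-1]}' | sed -n '2p;4p'
python3 - <<'E'
from h import *
s=state(); im=get_image('wrist'); cv2.imwrite('pics/w6.png',im[:,:,::-1])
E
```

```text
position: [583.2, -56.0, 38.6]
force: [1.1, 1.2, 1.0]
position: [583.0, -57.5, 38.5]
force: [0.5, 2.0, 0.8]
```

View pics/w6.png

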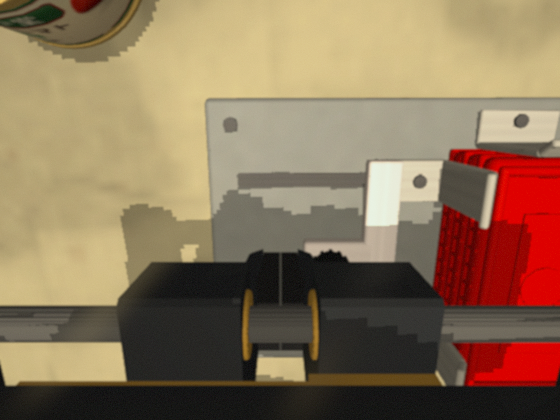

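```bash

python3 -m crank '{"slide":[[0,0.05,0],[0,0,0]],"rotation":[[0,0,0],[0,0,0]],"gripper":[-1,-1]}' | sed -n '2p;4p'
python3 -m crank '{"slide":[[0,0.04,0],[0,0,0]],"rotation":[[0,0,0],[0,0,0]],"gripper":[-1,-1]}' | sed -n '2p;4p'
python3 -m crank '{"slide":[[0,0.04,0],[0,0,0]],"rotation":[[0,0,0],[0,0,0]],"gripper":[-1,-1]}' | sed -n '2p;4p'
```

```text
position: [583.0, -58.9, 38.6]
force: [1.1, 2.4, 1.2]
position: [583.0, -59.1, 38.6]
force: [1.6, 7.6, 2.1]
position: [582.9, -59.3, 38.6]
force: [2.4, 13.6, 3.1]
```

```bash

python3 -m crank '{"slide":[[0,-0.2,0],[0,-0.5,0],[0,-0.2,-0.6],[0,0,-1],[0,0,-1]],"rotation":[[0,0,0],[0,0,0],[0,0,0],[0,0,0],[0,0,0]],"gripper":[-1,-1,-1,-1,-1]}' | sed -n '2p;4p'
python3 -m crank '{"slide":[[0,0.3,-1],[0,0.5,-0.3],[0,0,0],[0,0,0]],"rotation":[[0,0,0],[0,0,0],[0,0,0],[0,0,0]],"gripper":[-1,-1,-1,-1]}'
python3 - <<'E'
from h import *
s=state(); look('lid_a',z=44,amin=1500,save='pics/w7.png')
im=cv2.imread('pics/w7.png'); cv2.imwrite('pics/w7c.png',cv2.resize(im[90:310,260:540],None,fx=2.7,fy=2.7,interpolation=cv2.INTER_CUBIC))
E
```

```text
position: [583.9, -33.4, 117.1]
force: [0.1, 0.4, 0.6]
time_s: 36.55
position: [582.4, -58.2, 154.1]
ee_rot: [-0.0, 1.0, -0.027, -0.001]
force: [-0.3, 0.8, -0.3]
grip_width: 0.003
grip_force: 0.0
lid_a 0.85 10378 [427.1, 201.9] [ 578.8  -164.68  106.15   60.01   -3.25] rgb [196.7    8.16   3.68]
```

View pics/w7c.png

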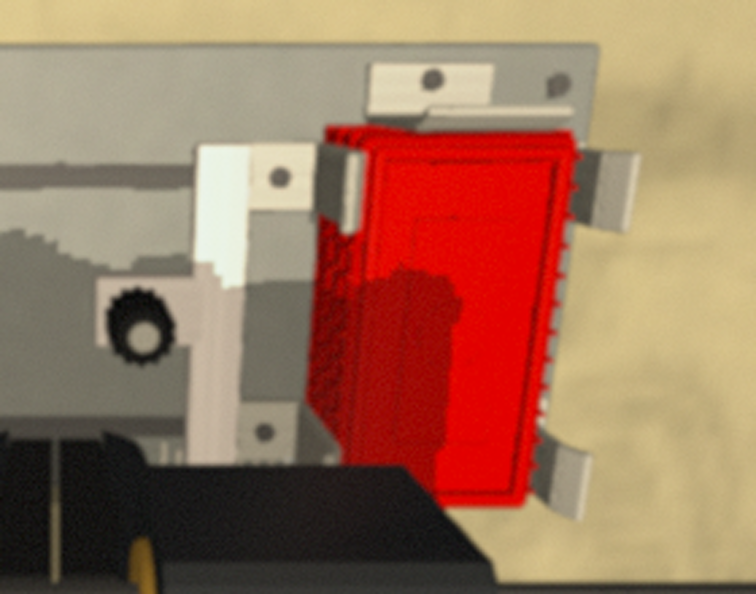

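```bash

python3 -m crank '{"slide":[[-0.7,0.9,0],[-0.7,0.9,0],[-0.7,0.9,0],[-0.6,0.93,0],[0,0,0]],"rotation":[[0,0,0],[0,0,0],[0,0,0],[0,0,0],[0,0,0]],"gripper":[-1,-1,-1,-1,-1]}' | sed -n '2p;4p'
python3 -m crank '{"slide":[[0,0,0.8],[0,0,1],[0,0,1],[0,0,1],[0,0,0.5]],"rotation":[[0,0,0],[0,0,0],[0,0,0],[0,0,0],[0,0,0]],"gripper":[-1,-1,-1,-1,-1]}' | sed -n '2p;4p'
python3 -m crank '{"slide":[[0,0,0],[0,0,0]],"rotation":[[0,0,0],[0,0,0]],"gripper":[-1,-1]}' | sed -n '2p;4p'
```

```text
position: [494.5, -164.4, 154.6]
force: [0.2, -0.4, -0.5]
position: [495.5, -161.1, 23.5]
force: [-0.3, 0.3, 0.9]
position: [496.5, -162.1, 26.4]
force: [-0.6, 0.1, 0.9]
```

```bash

python3 -m crank '{"slide":[[0.15,0,0.08],[0.15,0,0],[0.1,0,0],[0,0,0]],"rotation":[[0,0,0],[0,0,0],[0,0,0],[0,0,0]],"gripper":[-1,-1,-1,-1]}' | sed -n '2p;4p'
python3 -m crank '{"slide":[[0.06,0,0],[0,0,0]],"rotation":[[0,0,0],[0,0,0]],"gripper":[-1,-1]}' | sed -n '2p;4p'
python3 -m crank '{"slide":[[0.06,0,0],[0,0,0]],"rotation":[[0,0,0],[0,0,0]],"gripper":[-1,-1]}' | sed -n '2p;4p'
python3 -m crank '{"slide":[[0.06,0,0],[0,0,0]],"rotation":[[0,0,0],[0,0,0]],"gripper":[-1,-1]}' | sed -n '2p;4p'
```

```text
position: [508.9, -163.4, 24.5]
force: [-0.1, 0.5, -0.8]
position: [510.2, -163.4, 24.2]
force: [-0.2, -0.7, -0.5]
position: [510.9, -163.4, 24.2]
force: [-5.7, -1.3, 4.1]
position: [510.9, -163.3, 24.2]
force: [-14.6, -2.4, 10.4]
```

```bash

python3 -m crank '{"slide":[[-0.3,0,0],[-0.6,0,0],[-0.3,0,-0.6],[0,0,-1],[0,0,-1]],"rotation":[[0,0,0],[0,0,0],[0,0,0],[0,0,0],[0,0,0]],"gripper":[-1,-1,-1,-1,-1]}' | sed -n '2p;4p'
python3 -m crank '{"slide":[[-0.5,0,-1],[0,0,-0.5],[0,0,0],[0,0,0]],"rotation":[[0,0,0],[0,0,0],[0,0,0],[0,0,0]],"gripper":[-1,-1,-1,-1]}'
python3 - <<'E'
from h import *
im=get_image('side'); a=cv2.resize(im[120:300,180:400,::-1],None,fx=3,fy=3,interpolation=cv2.INTER_CUBIC); cv2.imwrite('pics/s2.png',a)
E
```

```text
position: [477.2, -161.5, 102.9]
force: [-0.3, -0.0, -0.3]
time_s: 39.75
position: [462.6, -160.7, 146.7]
ee_rot: [-0.0, 1.0, -0.027, 0.0]
force: [0.5, 0.2, 0.2]
grip_width: 0.003
grip_force: 0.0
```

View pics/s2.png

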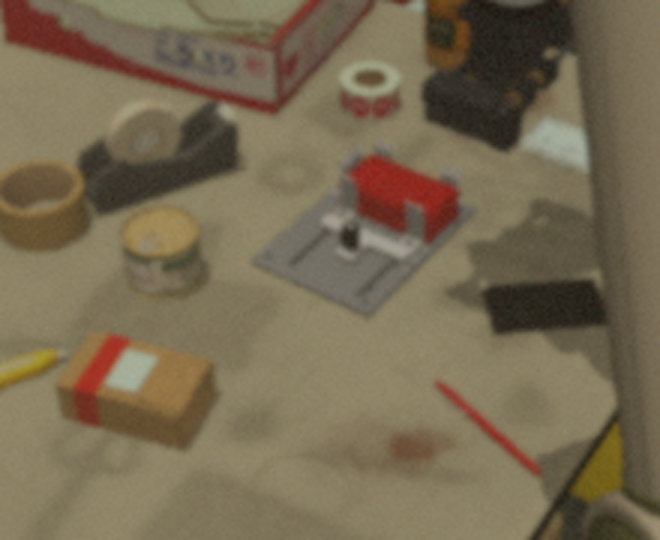

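The side view shows the red pile square in the magazine around crop pixel (405,195), with the guide closed against it. The white lid, the roll and the tin have not moved.

```bash
python3 -c "
from workcell import hand_in
print(hand_in())"
```

```text
the job is handed in; nothing more can be done
None
```

I loaded the three red lids into the magazine in one square pile, pushed against the back stop and fence and held by the side guide, and handed the job in at about 40 s of the 72 s allowed; no verdict came back.

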